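Weigh a sample bottle, load it into the sample changer and index it to the reader

TASK

Take the sample bottle off its sloping rest, stand it gently upright on the balance pan and let go of it for a good second so that it can be weighed. Then take it again and set it fully home in the empty changer pocket at the loading tongue (the one with the arrow), let go, and turn the carousel one click anticlockwise (seen from above), so that the bottle stops in front of the reader. Leave the other bottles in their pockets and do not disturb the beaker and the jar.

Things in the scene. Friction and masses are not known exactly. Their poses are not given: they have to be found in the camera images.
- bottle: The sample bottle: 36 mm diameter, 60 mm high amber glass body with a paper band, a 26 mm diameter, 22 mm high white cap on top (from 68 to 90 mm), 90 mm tall in all, about 0.12 kg (0.7 to 1.4 times that). Origin: centre of its underside; its z axis runs from the base to the cap. At the start it lies on the rest, its z axis sloping up 25 degrees above level.
- rest: Fixed sloping rest: two parallel 8 mm steel rails 24 mm apart (32 mm over all, narrower than the bottle, so that fingers can pass down both sides of it) on a 24 mm wide post and a black foot 110 x 70 x 10 mm, with a stop plate 32 mm wide at the low end. Origin: centre of the foot's underside; +x is the horizontal direction in which the rails climb. The bottle lies with its base on the stop plate, base centre at (-35, 0, 60) mm in this frame, cap end high.
- balance: Fixed grey balance, 160 x 160 x 34 mm, with a 50 mm deep display strip on its -x side, 26 mm high. Round steel pan on top, 120 mm in diameter. Origin: on the table under the pan's centre.
- pan (a point): Centre of the top face of the balance pan, 46 mm above the table.
- changer: Fixed white round housing of the sample changer, 200 mm in diameter, 36 mm high, carrying the carousel (224 mm disc with six black cup pockets, 60 degrees apart on a circle of 85 mm radius). Origin: on the table at the carousel's axis. The loading tongue with the arrow sticks out to 132 mm in the direction +x of this frame; the reader, a black column 24 x 34 mm and 115 mm high, stands 146 mm out, 60 degrees anticlockwise from the tongue as seen from above.
- carousel (a joint): Turn of the carousel, rad, anticlockwise from above positive; 0 at the start. Six sprung clicks a turn, one each 1.047 rad: it draws itself into the nearest click when let go (at most 0.15 N m to get over the hump halfway).
- pocket (a point): On the carousel: centre of the floor of the empty pocket that is at the loading tongue at the start, 50 mm above the table. The pocket is a cup of 41 mm inner diameter, 38 mm deep from floor to rim, its mouth slightly flared, 53 mm outside diameter at the rim. This point turns with the carousel: x points from the axis outward, z up.
- load_spot (a point): Fixed point on the changer where the pocket's floor centre is when it is at the loading tongue.
- read_spot (a point): Fixed point on the changer where the floor centre of a pocket is when it is in front of the reader (one click anticlockwise from the tongue).
- knob_grip (a point): Grip point of the carousel's knob, on its axis, 158 mm above the table: an upright black bar 48 mm long, 14 mm thick, 36 mm high (136 to 172 mm above the table). This point turns with the carousel; the bar's length lies along its x, so fingers close along its y.
- bottle_b: Another bottle, same as the sample bottle, standing in the pocket 120 degrees anticlockwise of the empty one; loose. Origin: centre of its underside.
- bottle_c: Another bottle, same as the sample bottle, standing in the pocket 120 degrees clockwise of the empty one; loose. Origin: centre of its underside.
- beaker: Bystander: open clear plastic cup, 84 mm across the rim, 100 mm high. Origin: centre of its underside.
- jar: Bystander: amber jar with black lid, 64 mm in diameter, 85 mm high. Origin: centre of its underside.
Things that resemble listed ones, but are neither listed nor needed, are in the scene too. What is shaped like the bottle but purple is not meant.

How it is judged:
On the way, in this order (a step that is already met when the one before it is completed fails the run):
1. the bottle stands upright on the balance pan, let go and at rest (horizontal distance between bottle and pan below 0.042 m and z of bottle in the frame of pan between -0.004 and 0.004 m and angle between bottle's own z axis and vertical below 0.06 rad and contact force between bottle and the fingers below 0.05 N and linear speed of bottle below 0.02 m/s), for 0.6 s.
2. the bottle is fully home in the empty pocket at the loading tongue, let go, the carousel not yet turned (horizontal distance between bottle and pocket below 0.007 m and z of bottle in the frame of pocket between -0.004 and 0.004 m and angle between bottle's own z axis and vertical below 0.12 rad and horizontal distance between bottle and load_spot below 0.02 m and contact force between bottle and the fingers below 0.05 N and value of joint carousel between -0.15 and 0.15 rad), for 0.2 s.
At the end, for the whole second after the job is handed in: The bottle is upright (within 7 degrees) and fully home in its pocket (base within 4 mm of the pocket floor, within 7 mm of its centre), within 14 mm of the reader spot, and the carousel is at rest exactly one click anticlockwise from its start (1.047 rad, within 0.09) (horizontal distance between bottle and pocket below 0.007 m and z of bottle in the frame of pocket between -0.004 and 0.004 m and angle between bottle's own z axis and vertical below 0.12 rad and horizontal distance between bottle and read_spot below 0.014 m and value of joint carousel between 0.957198 and 1.1372 rad and velocity of joint carousel between -0.05 and 0.05 rad/s and linear speed of bottle below 0.02 m/s); the robot touches nothing.
It fails at once if the carousel is turned more than halfway to a second click or backwards towards the click before (value of joint carousel above 1.6 rad or value of joint carousel below -0.45 rad).
It fails at once if the bottle is dropped (comes down on the pan at over 0.45 m/s) or pressed hard onto the balance (over 60 N) (contact force between bottle and balance above 60 N or (horizontal distance between bottle and pan below 0.06 m and z of bottle in the frame of pan below 0.015 m and linear speed of bottle above 0.45 m/s)).
It fails at once if one of the other bottles leaves its pocket or is tipped ((angle between bottle_b's own z axis and vertical above 0.3 rad or z of bottle_b in the frame of pocket above 0.012 m or x of bottle_b in the frame of pocket above -0.1155 m or x of bottle_b in the frame of pocket below -0.1395 m or y of bottle_b in the frame of pocket above 0.0856122 m or y of bottle_b in the frame of pocket below 0.0616122 m) or (angle between bottle_c's own z axis and vertical above 0.3 rad or z of bottle_c in the frame of pocket above 0.012 m or x of bottle_c in the frame of pocket above -0.1155 m or x of bottle_c in the frame of pocket below -0.1395 m or y of bottle_c in the frame of pocket above -0.0616122 m or y of bottle_c in the frame of pocket below -0.0856122 m)).
It fails at once if the beaker or the jar is shifted by more than 20 mm or tipped (distance of any of beaker, jar from where it was at the start of the episode above 0.02 m or angle between any of beaker, jar's own z axis and vertical above 0.3 rad).
It also fails if it takes over 72 s, if anything falls off the work surface, if the arm or the gripper's body presses on something with over 40 N, if the wrist force passes 120 N, or if a joint passes its speed limit or range.

ROBOT

A 6-joint arm with a two-finger parallel gripper is mounted at the origin on the work surface. World frame = base frame: x ahead of the robot, y to its left, z up, the work surface at z = 0. Lengths are in m, angles in rad, forces in N, time in s.
With the tool pointing down it reaches from about 0.35 to 0.975 m from the base axis. Payload 17.4 kg.
Tool frame: the origin (TCP) lies at the very end of the fingers, on their centre line; the grasp point (between the pads) lies 19 mm behind it; z points along the fingers, y is the direction in which the jaws open and shut (so a half turn about z gives the same grasp; the last joint's range is limited). The gripper opens to 85 mm and grips with 20 to 120 N. Pads are 22 mm wide; open, the fingers measure 114 mm over their backs; the gripper's body (76 mm by 85 mm) begins 54 mm behind the grasp point. The pads swing forward as they close: fully open they stand 13 mm farther back than shut.
Start: joints at [1.278, 0.116, 1.442, -0, 1.584, -0.038], TCP at [0.17, 0.653, 0.231] pointing down, gripper open.
Joint ranges: [-2.83, 2.83], [-0.83, 2.19], [0.07, 2.5], [-1.14, 4.28], [0.01, 3], [-2.97, 2.97]. Speed limits (rad/s): [1.89, 1.89, 2.22, 3.14, 3.14, 3.14].

INTERFACE

Orientations are given as [roll, pitch, yaw] about the fixed x, y, z axes, in that order (R = Rz(yaw) Ry(pitch) Rx(roll)).
In Python, from bench import manip, solver, vision, readout gives the robot as it stands. Calls block until the motion is done:
- manip.movep(position, orientation): joint-space move of the TCP to a pose.
- manip.move_straight(position, frame=None, vel=0.15): straight line of the TCP; frame=None keeps the orientation; vel is the mean speed in m/s.
- manip.move_joints(angles): joint-space move.
- manip.let_go() and manip.close_gripper(): open the fingers fully, or close them until they stop; the grip force is fixed at half the most.
- manip.dwell(seconds).
- solver.inverse_kinematics(position, orientation): joint angles nearest the present ones, or None.
- vision.camera(name): name is "scene" or "side" or "wrist"; returns the picture (400x640x3 uint8, blue, green, red); there is no depth.
- vision.get_calibration(name): a dict with "mtx" (3x3 intrinsics, pixels), "view" (4x4, takes a point from world to camera coordinates). Camera axes: x right, y up, looking along -z (the intrinsics and any distortion apply to the point x, -y, -z); pixel columns grow to the right and rows downward; lengths in m; the calibration is good to about 2 mm. A picture is of the moment at which its call begins: read the wrist's pose just before it. get_calibration takes no time and is no camera call; for the wrist camera it gives the pose at the moment of the call.
A pose or a line that the arm cannot do raises manip.MotionError and nothing moves.
- manip.job_done(): hands the job in, once; it reports no verdict.
Readings, each from a call of its own:
- readout.read_time_s(): time.
- readout.read_qpos(): joint angles.
- readout.read_qd(): joint speeds.
- readout.read_joint_torque(): joint torques, N m.
- readout.read_tcp_pos(): TCP position.
- readout.read_ee_rot(): TCP orientation.
- readout.read_contact_force(): force on the tool from outside, world axes, zero at the start.
- readout.read_moment(): the same for the moment, N m.
- readout.read_finger_gap(): finger opening in m.
Only numpy, scipy, OpenCV 4.12 (cv2) and the standard library are available. Lean on these libraries where they do the work, as an engineer would, in place of code of your own. Each camera call takes 0.05 s, during which the arm holds its last target.

## Working session

There is one attempt and no reset: what is moved stays moved. The work goes in short steps, each a Python script; the robot and the scene stay as the last script left them, time stands still between calls to the robot, and variables do not carry over. Pictures are saved under pics/ and viewed, and the job is handed in when it is done.

```bash
ls; mkdir -p pics; python3 - <<'E'
from bench import manip, solver, vision, readout
import cv2,numpy as np
np.set_printoptions(precision=4,suppress=True)
for n in ["scene","side","wrist"]:
    c=vision.get_calibration(n); print(n,c)
    cv2.imwrite(f"pics/{n}0.png",vision.camera(n))
print(readout.read_time_s(),readout.read_tcp_pos(),readout.read_ee_rot())
E
```

```text
pics
scene {'mtx': array([[431.9084,   0.    , 314.3923],
       [  0.    , 431.9084, 198.918 ],
       [  0.    ,   0.    ,   1.    ]]), 'view': array([[ 0.7494,  0.6621,  0.0014, -0.4414],
       [-0.532 ,  0.6009,  0.5966,  0.1468],
       [ 0.3941, -0.4478,  0.8026, -1.3518],
       [ 0.    ,  0.    ,  0.    ,  1.    ]])}
side {'mtx': array([[472.6837,   0.    , 312.5218],
       [  0.    , 472.6837, 195.2029],
       [  0.    ,   0.    ,   1.    ]]), 'view': array([[ 0.9117, -0.4108,  0.0046, -0.444 ],
       [ 0.2084,  0.472 ,  0.8566, -0.2433],
       [-0.354 , -0.7801,  0.5159, -1.3012],
       [ 0.    ,  0.    ,  0.    ,  1.    ]])}
wrist {'mtx': array([[321.077 ,   0.    , 319.512 ],
       [  0.    , 321.077 , 195.3171],
       [  0.    ,   0.    ,   1.    ]]), 'view': array([[ 0.253 ,  0.9675, -0.0001, -0.6762],
       [-0.9342,  0.2443, -0.2601,  0.0336],
       [-0.2517,  0.0659,  0.9656, -0.3774],
       [ 0.    ,  0.    ,  0.    ,  1.    ]])}
0.15 [0.1701 0.6531 0.2307] [-3.1407 -0.      2.8868]
```

View pics/scene0.png

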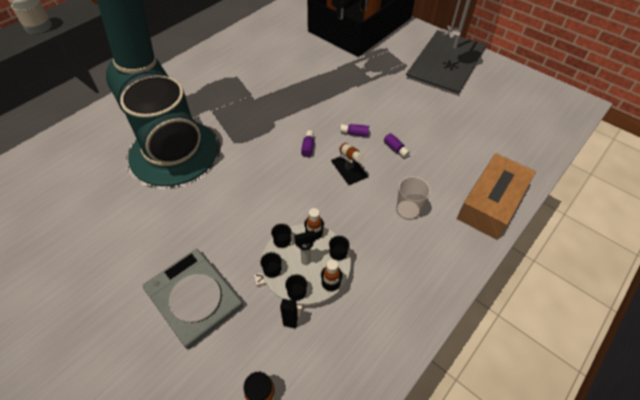

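View pics/side0.png

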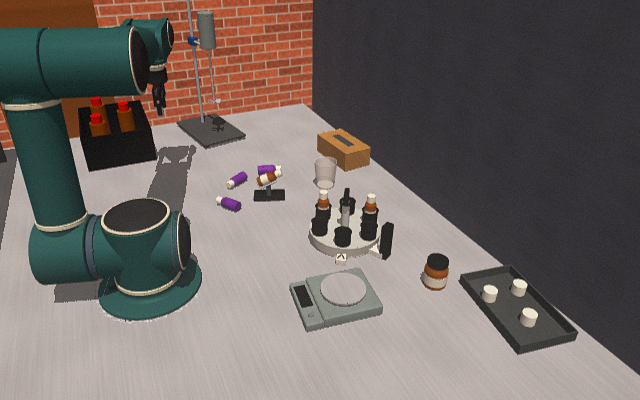

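View pics/wrist0.png

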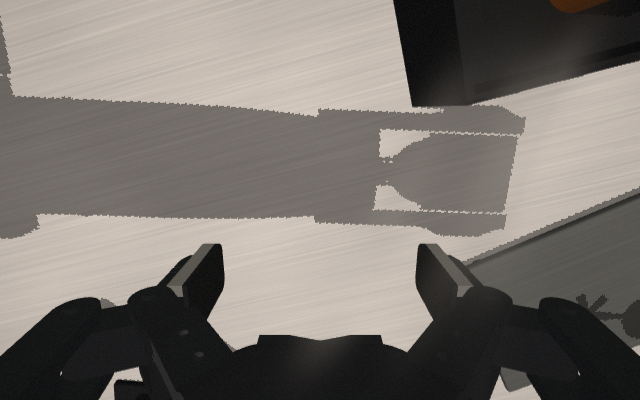

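```bash
cat > h.py <<'E'
from bench import manip, solver, vision, readout
import cv2,numpy as np
from scipy.spatial.transform import Rotation as Rn
np.set_printoptions(precision=4,suppress=True)
def ray(cal,px):
    K,V=cal["mtx"],cal["view"]; R=V[:3,:3]; c=-R.T@V[:3,3]
    a=np.linalg.solve(K,[px[0],px[1],1.0]); d=R.T@np.array([a[0],-a[1],-1.0]); return c,d/np.linalg.norm(d)
def onz(cal,px,z):
    c,d=ray(cal,px); return c+d*(z-c[2])/d[2]
def proj(cal,p):
    K,V=cal["mtx"],cal["view"]; q=V[:3,:3]@np.asarray(p,float)+V[:3,3]; a=K@[q[0],-q[1],-q[2]]; return a[:2]/a[2]
def snap(name,fn):
    cal=vision.get_calibration(name); im=vision.camera(name); cv2.imwrite(f"pics/{fn}.png",im); return cal,im
def tri(obs):
    A=np.zeros((3,3));b=np.zeros(3)
    for cal,px in obs:
        c,d=ray(cal,px); P=np.eye(3)-np.outer(d,d); A+=P;b+=P@c
    p=np.linalg.solve(A,b); res=[np.linalg.norm((np.eye(3)-np.outer(ray(*o)[1],ray(*o)[1]))@(p-ray(*o)[0])) for o in obs]
    return p,np.array(res)
E
python3 - <<'E'
from h import *
s=vision.get_calibration("scene");d=vision.get_calibration("side");w=vision.get_calibration("wrist")
print("foot",onz(s,(350,168),.01),onz(d,(269,195),.01))
print("pan",onz(s,(195,298),.046),onz(d,(344,289),.046))
print("knob",onz(s,(305,239),.172),onz(d,(346,191),.172))
print("tongue",onz(s,(261,280),.03),onz(d,(341,259),.03))
print("reader",onz(s,(291,306),.115),onz(d,(387,224),.115))
print("bottle cap",onz(s,(349,147),.1),onz(d,(275,173),.1))
print("beaker",onz(s,(412,185),.1),onz(d,(326,160),.1), "jar",onz(s,(258,380),.085),onz(d,(436,260),.085))
T=Rn.from_euler('xyz',readout.read_ee_rot()).as_matrix();c,dd=ray(w,(320,195)); print("cam in tool",T.T@(c-readout.read_tcp_pos()),T.T@dd)
for n,(x,y,z,a,b) in dict(b=(330,100,440,220,0)).items(): pass
a=cv2.imread("pics/scene0.png")[80:220,250:450];cv2.imwrite("pics/c1.png",cv2.resize(a,None,fx=4,fy=4,interpolation=2))
a=cv2.imread("pics/scene0.png")[180:350,230:400];cv2.imwrite("pics/c2.png",cv2.resize(a,None,fx=3.5,fy=3.5,interpolation=2))
E
```

```text
foot [0.4599 0.3079 0.01  ] [0.4514 0.2997 0.01  ]
pan [ 0.4562 -0.2728  0.046 ] [ 0.4501 -0.2791  0.046 ]
knob [ 0.594  -0.0378  0.172 ] [ 0.5824 -0.0274  0.172 ]
tongue [ 0.5322 -0.1334  0.03  ] [ 0.5088 -0.1493  0.03  ]
reader [ 0.6603 -0.1571  0.115 ] [ 0.6503 -0.1547  0.115 ]
bottle cap [0.4525 0.3029 0.1   ] [0.4735 0.2885 0.1   ]
beaker [0.6642 0.306  0.1   ] [0.679  0.3072 0.1   ] jar [ 0.7084 -0.3065  0.085 ] [ 0.7053 -0.3162  0.085 ]
cam in tool [ 0.0651  0.0013 -0.1425] [-0.2592  0.0022  0.9658]
```

```bash
python3 - <<'E'
from h import *
a=cv2.imread("pics/side0.png")[140:290,180:400];cv2.imwrite("pics/c3.png",cv2.resize(a,None,fx=3.6,fy=3.6,interpolation=2))
E
```

```text
(no output)
```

View pics/c1.png

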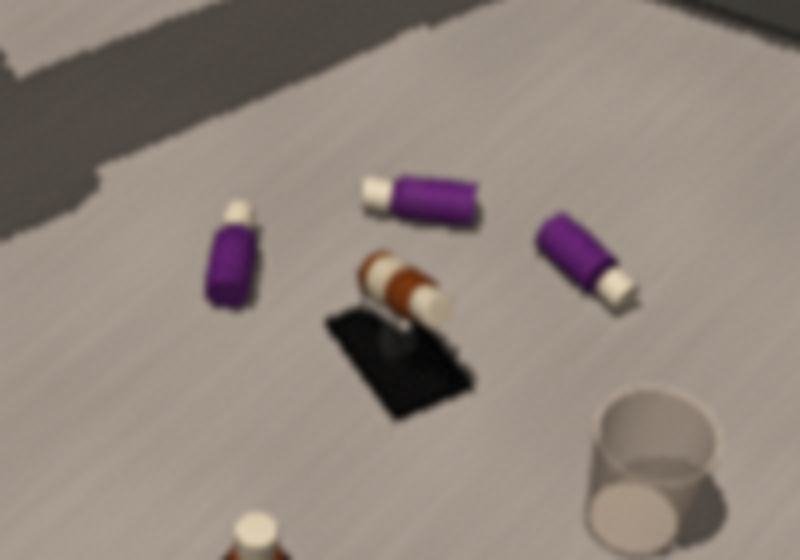

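View pics/c2.png

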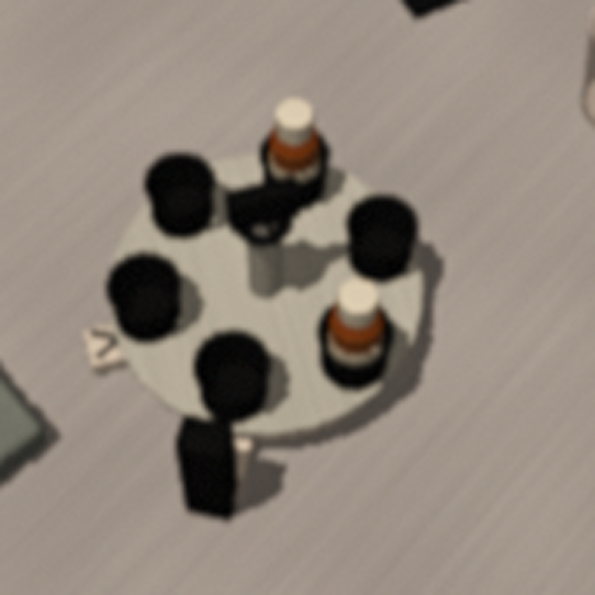

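View pics/c3.png

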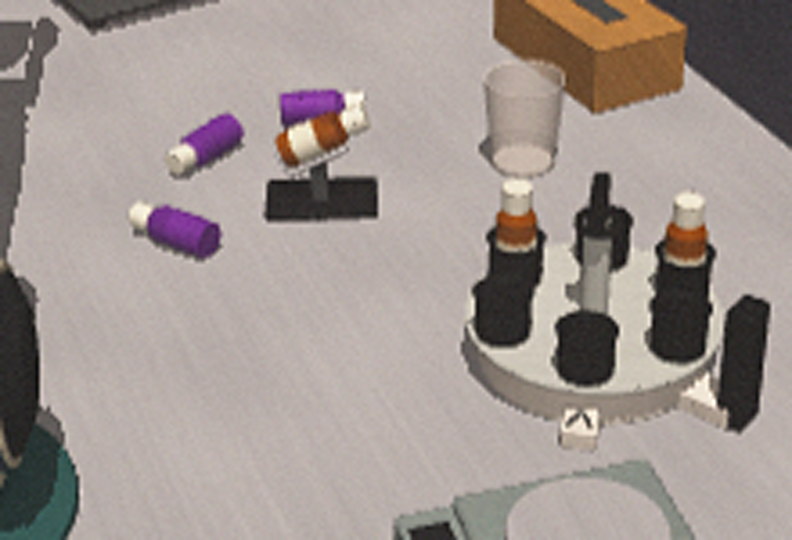

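```bash
python3 - <<'E'
from h import *
for yaw in (0,):
    q=solver.inverse_kinematics([.43,.305,.27],[np.pi,0,yaw]);print(yaw,q)
manip.movep([.43,.305,.27],[np.pi,0,0.0])
cal,im=snap("wrist","w1")
np.savez("w1.npz",**cal)
print(readout.read_tcp_pos(),readout.read_time_s())
E
```

```text
0 [ 0.5686 -0.2159  1.6993 -0.      1.6582  2.1393]
[0.4298 0.3054 0.2699] 2.0833
```

View pics/w1.png

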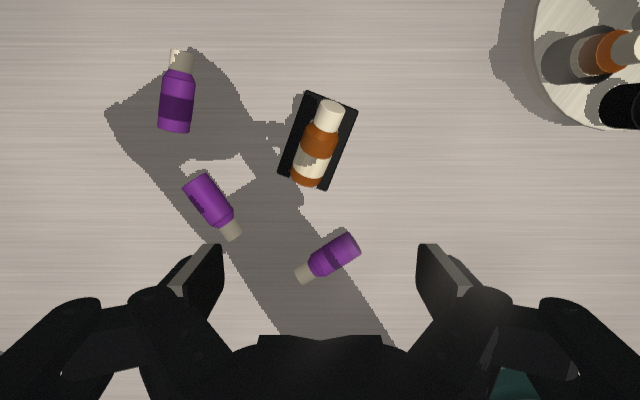

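```bash
python3 - <<'E'
from h import *
cal=np.load("w1.npz");im=cv2.imread("pics/w1.png")
sub=im[70:210,260:380]
m=((sub.max(2)<50)).astype(np.uint8)
hsv=cv2.cvtColor(sub,cv2.COLOR_BGR2HSV)
n,l,st,_=cv2.connectedComponentsWithStats(m); i=1+np.argmax(st[1:,4]);
m=(l==i).astype(np.uint8)
c=cv2.findContours(m,0,1)[0][0]
h=cv2.convexHull(c)+[260,70]
# foot top outline to plane z=.01
P=np.array([onz(cal,p[0],.01)[:2] for p in h],np.float32)
r=cv2.minAreaRect(P*1000);print(r)
b=cv2.boxPoints(r)/1000;print(b)
ctr=np.array(r[0])/1000
print("centre",ctr)
# bottle: cap / orange ends
capm=((hsv[:,:,1]<60)&(hsv[:,:,2]>150)).astype(np.uint8)
am=((hsv[:,:,1]>150)&(hsv[:,:,2]>80)&(hsv[:,:,0]<20)).astype(np.uint8)
for nm,mm in (("amber",am),):
    mo=cv2.moments(mm,True);print(nm,mo['m10']/mo['m00']+260,mo['m01']/mo['m00']+70)
e=np.array(r[0]);
L=b[1]-b[0] if np.linalg.norm(b[1]-b[0])>np.linalg.norm(b[2]-b[1]) else b[2]-b[1]
L/=np.linalg.norm(L); L*=np.sign(L[0]); print("climb",L,np.arctan2(L[1],L[0]))
o=im.copy()
a=np.r_[L*np.cos(np.radians(25)),np.sin(np.radians(25))]
base=np.r_[ctr-L*.035,.06]
for t in (0,.06,.068,.09):
    cv2.circle(o,tuple(int(round(v)) for v in proj(cal,base+a*t)),1,(0,255,0),-1)
for q in b: cv2.circle(o,tuple(int(round(v)) for v in proj(cal,[*q,.01])),1,(255,255,0),-1)
cv2.imwrite("pics/w1o.png",cv2.resize(o[70:210,240:400],None,fx=4,fy=4))
E
```

```text
((466.3951110839844, 334.7061767578125), (27.16850471496582, 109.57176208496094), 63.33722686767578)
[[0.4113 0.3472]
 [0.5093 0.298 ]
 [0.5215 0.3223]
 [0.4235 0.3714]]
centre [0.4664 0.3347]
amber 315.4126426690079 150.28621597892888
climb [ 0.8937 -0.4487] -0.46535325
```

View pics/w1o.png

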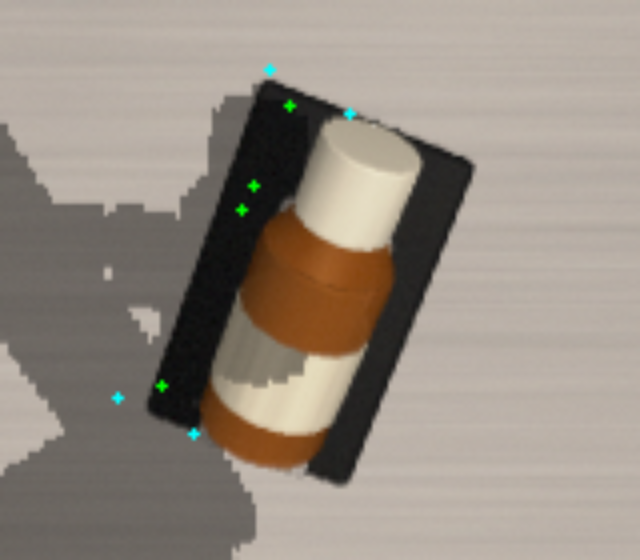

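```bash
python3 - <<'E'
from h import *
cal=np.load("w1.npz");im=cv2.imread("pics/w1.png")
sub=im[70:210,260:380]
m=(sub.max(2)<75).astype(np.uint8)
m[:, :]=cv2.morphologyEx(m,2,np.ones((3,3)))
n,l,st,_=cv2.connectedComponentsWithStats(m)
m=np.isin(l,[i for i in range(1,n) if st[i,4]>100]).astype(np.uint8)
hand=np.array([(264,80),(474,162),(348,486),(150,408)])/4+[240,70]-.375
P=np.array([onz(cal,p,.01)[:2] for p in hand]); print(P,[np.linalg.norm(P[i]-P[(i+1)%4]) for i in range(4)])
ctr=P.mean(0); L=(P[0]+P[1]-P[2]-P[3]);L/=np.linalg.norm(L); S=P[0]+P[3]-P[1]-P[2]
print(ctr,np.arctan2(L[1],L[0]),np.arctan2(S[1],S[0])-np.pi/2)
o=im.copy()
a=np.r_[L*np.cos(np.radians(25)),np.sin(np.radians(25))]
u=np.r_[-L*np.sin(np.radians(25)),np.cos(np.radians(25))];v=np.cross(u,a)
base=np.r_[ctr-L*.035,.06]
o=cv2.resize(o[70:210,240:400],None,fx=4,fy=4,interpolation=2)
for t,rr in ((0,.018),(.06,.018),(.068,.013),(.09,.013)):
    for th in np.linspace(0,6.28,40):
        q=(proj(cal,base+a*t+rr*(np.cos(th)*u+np.sin(th)*v))-[240,70]+.375)*4
        cv2.circle(o,tuple(int(round(x)) for x in q),1,(0,255,0),-1)
cv2.imwrite("pics/w1p.png",o)
E
```

```text
[[0.5188 0.3235]
 [0.4952 0.2602]
 [0.394  0.2977]
 [0.4195 0.3609]] [np.float64(0.06759554968314634), np.float64(0.10799287884147322), np.float64(0.0681330396717983), np.float64(0.10608614429376378)]
[0.4569 0.3106] -0.35724147896085806 -0.3706288514982128
```

View pics/w1p.png

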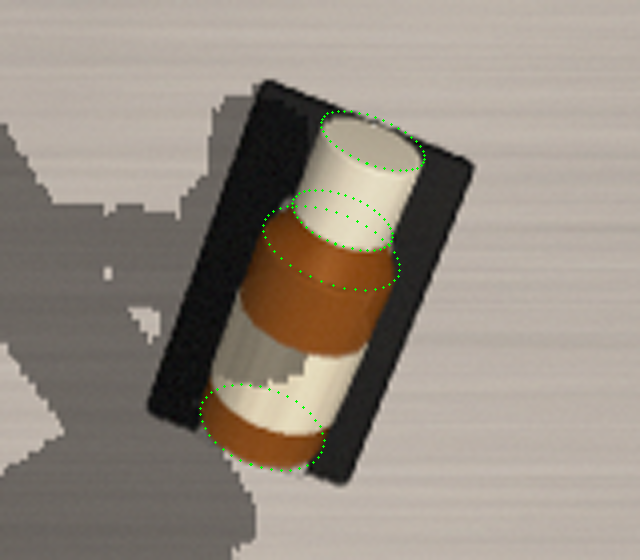

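```bash
python3 - <<'E'
from h import *
manip.movep([.52,-.05,.36],[np.pi,0,0.0])
cal,im=snap("wrist","w2"); np.savez("w2.npz",**cal)
manip.movep([.42,-.276,.27],[np.pi,0,0.0])
cal,im=snap("wrist","w3"); np.savez("w3.npz",**cal)
print(readout.read_qpos(),readout.read_time_s())
E
```

```text
[-0.63   -0.2718  1.7441  0.0003  1.6683  0.9395] 4.6167
```

View pics/w2.png

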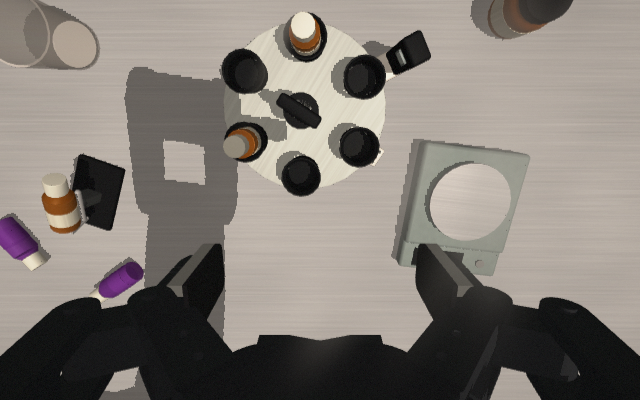

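View pics/w3.png

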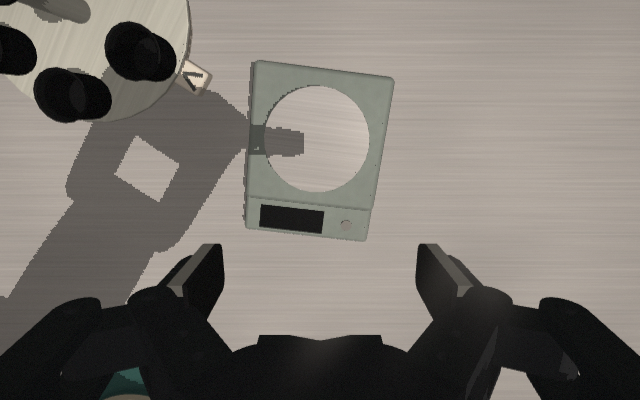

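```bash
python3 - <<'E'
from h import *
im=cv2.imread("pics/w2.png")
cv2.imwrite("pics/w2z.png",cv2.resize(im[0:205,200:440],None,fx=3.3,fy=2.9 if 0 else 3.3,interpolation=2)[:600])
print(np.load("w2.npz")["view"])
im=cv2.imread("pics/w3.png");cal=np.load("w3.npz")
g=cv2.cvtColor(im,cv2.COLOR_BGR2HSV)
# pan: hue/sat differ from greenish body
m=((im[:,:,2].astype(int)-im[:,:,1])>2).astype(np.uint8)*255
m[:60]=0;m[210:]=0;m[:,:255]=0;m[:,385:]=0
cv2.imwrite("pics/w3m.png",m)
n,l,st,_=cv2.connectedComponentsWithStats(m)
ok=[i for i in range(1,n) if abs((st[i,0]+st[i,2]/2)-317)<15 and st[i,4]>3000];print(st[ok])
c=cv2.findContours((l==ok[0]).astype(np.uint8),0,1)[0][0];h=cv2.convexHull(c)
P=np.array([onz(cal,p[0],.046)[:2] for p in h],np.float32);print(cv2.minEnclosingCircle(P*1000),cv2.fitEllipse(P*1000))
E
```

```text
[[-0.0001 -1.     -0.0011 -0.0474]
 [ 0.9657  0.0002 -0.2596 -0.4361]
 [ 0.2596 -0.0011  0.9657 -0.6372]
 [ 0.      0.      0.      1.    ]]
[[ 264   85  106  107 8795]]
((452.85089111328125, -270.0279846191406), 59.90802001953125) ((452.7853698730469, -270.153076171875), (119.03092193603516, 119.12950897216797), 88.81192016601562)
```

View pics/w2z.png

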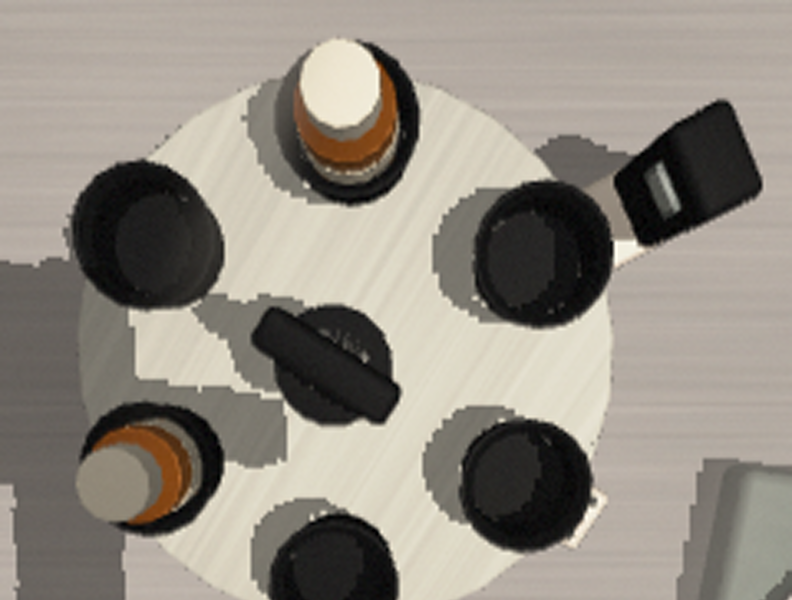

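```bash
python3 - <<'E'
from h import *
from scipy.optimize import least_squares
im=cv2.imread("pics/w2.png");cal=dict(np.load("w2.npz"));V=cal["view"];cam=-V[:3,:3].T@V[:3,3];print("cam",cam)
m=(im.max(2)<62).astype(np.uint8)
m=cv2.morphologyEx(m,cv2.MORPH_OPEN,np.ones((3,3)))
n,l,st,ce=cv2.connectedComponentsWithStats(m)
cs=[]
for px in [(245,72),(364,76),(360,146),(300,176)]:
    i=l[px[1],px[0]]; c=cv2.findContours((l==i).astype(np.uint8),0,1)[0][0]
    h=cv2.convexHull(c)[:,0]
    P=np.array([onz(cal,p,.088)[:2] for p in h])
    c0=np.array(cv2.minEnclosingCircle(np.float32(P))[0]); rr=cv2.minEnclosingCircle(np.float32(P))[1]
    out=c0-cam[:2]; out/=np.linalg.norm(out)
    for _ in range(4):
        s=P[((P-c0)@out)>0]
        c0=least_squares(lambda c:np.linalg.norm(s-c,axis=1)-.0265,c0,loss='soft_l1',f_scale=.001).x
    print(px,st[i],rr,c0,np.std(np.linalg.norm(s-c0,axis=1))); cs.append(c0)
cs=np.array(cs)
# load pocket at idx2, reader idx1 (+60), next (-60) idx3, idx0 = +180
k=np.array([180,60,0,-60])*np.pi/180
f=lambda p:(cs-(p[:2]+.085*np.c_[np.cos(p[2]+k),np.sin(p[2]+k)])).ravel()
r=least_squares(f,[.585,-.03,-2.2]);print(r.x,r.fun.reshape(-1,2)*1000)
x=r.x;print("load",x[:2]+.085*np.array([np.cos(x[2]),np.sin(x[2])]))
# knob bar
import math
for nm,z,r0 in (("disc",.046,0),):
    s=((im.min(2)>165)).astype(np.uint8)
# knob ends by hand
s=lambda p:np.array(p)/3.3+[200,0]-.35
a,b=onz(cal,s((264,326)),.172),onz(cal,s((388,402)),.172);print("knob",(a+b)/2,np.arctan2(*(b-a)[1::-1]),np.linalg.norm(b-a))
E
```

```text
cam [ 0.5866 -0.048   0.5021]
(245, 72) [ 222   49   46   44 1567] 0.02795398235321045 [0.6297 0.0442] 0.000617096478188522
(364, 76) [ 344   55   42   44 1461] 0.026294348761439323 [ 0.6235 -0.1006] 0.0006348030882198895
(360, 146) [ 339  128   40   38 1236] 0.02633688971400261 [ 0.5407 -0.0969] 0.0006671390343268401
(300, 176) [ 282  156   38   40 1199] 0.026881111785769463 [ 0.5021 -0.0229] 0.0004514408146881085
[ 0.5854 -0.0261 -2.1361] [[-1.22   -1.4315]
 [-1.2487  0.8225]
 [ 0.8016  0.9991]
 [ 1.6671 -0.3901]]
load [ 0.5399 -0.0979]
knob [ 0.5856 -0.0268  0.172 ] -2.110035849636801 0.043082859952685876
```

```bash
cat >> h.py <<'E'
REST=np.array([.4569,.3106]);PHI=-0.362;PAN=np.array([.4528,-.2701])
def tilt(th,psi,flip):
    L=np.array([np.cos(psi),np.sin(psi),0]);U=np.array([0,0,1.])
    z=np.cos(th)*L+np.sin(th)*U;x=(-np.sin(th)*L+np.cos(th)*U)*(-1 if flip else 1)
    return np.c_[x,np.cross(z,x),z]
def rpy(R): return list(Rn.from_matrix(R).as_euler('xyz'))
def restgrasp(t=.043):
    L=np.array([np.cos(PHI),np.sin(PHI),0]); a=L*np.cos(np.radians(25))+[0,0,np.sin(np.radians(25))]
    return np.r_[REST-L[:2]*.035,.06]+a*t
E
python3 - <<'E'
from h import *
for deg in (-115,-120,-125):
  for flip in (0,1):
    R=tilt(np.radians(deg),PHI,flip);g=restgrasp();p=g+.019*R[:,2]
    qs=[solver.inverse_kinematics(list(p-R[:,2]*d),rpy(R)) for d in (0,.1)]
    print(deg,flip,qs)
    for psi in (-2.1,-1.5,-1.0,-.6,-.3,0,.4,.8,1.2,1.6,2.2,2.8):
        R2=tilt(np.radians(deg+65),psi,flip); p2=np.r_[PAN,.046+.043]+.019*R2[:,2]
        q=[solver.inverse_kinematics(list(p2+[0,0,d]),rpy(R2)) for d in (0,.1)]
        if all(v is not None for v in q): print("   ",psi,np.array(q[0]))
E
```

```text
-115 0 [array([0.4015, 0.1372, 1.7485, 0.2966, 1.5805, 2.2883]), array([0.3571, 0.1269, 1.6043, 0.2863, 1.7407, 2.2912])]
    -2.1 [-0.2643  0.0102  1.9319 -0.6751  1.4494 -2.7046]
    -1.0 [-0.3992 -0.4275  2.2956 -0.5619  0.7504  2.4858]
    -0.6 [-0.5794 -0.5084  2.3473 -0.0232  0.6048  1.6057]
    -0.3 [-0.7226 -0.4866  2.3338  0.4286  0.6872  0.8995]
    0 [-0.8353 -0.4016  2.2782  0.6708  0.8738  0.3972]
    0.4 [-0.9143 -0.2402  2.1584  0.752   1.1438 -0.0397]
    0.8 [-0.9219 -0.0744  2.0142  0.7033  1.3836 -0.3527]
    1.2 [-0.8809  0.0705  1.8696  0.5956  1.587  -0.6198]
    1.6 [-0.81    0.1851  1.7428  0.4518  1.7522 -0.8811]
    2.2 [-0.6739  0.2903  1.6171  0.1812  1.9093 -1.3029]
    2.8 [-0.5258  0.3062  1.5973 -0.1259  1.9252 -1.7564]
-115 1 [array([ 0.4015,  0.1372,  1.7485,  0.2966,  1.5805, -0.8533]), array([ 0.3571,  0.1269,  1.6043,  0.2863,  1.7407, -0.8503])]
    -2.1 [-0.2643  0.0102  1.9319 -0.6751  1.4494  0.437 ]
    -1.5 [-0.2723 -0.2298  2.15   -0.7531  1.0867 -0.0249]
    -1.0 [-0.3992 -0.4275  2.2956 -0.5619  0.7504 -0.6558]
    -0.6 [-0.5794 -0.5084  
[... 2811 characters left out ...]
0.3585,  0.2198,  1.6959,  0.3915,  1.6999, -0.8943]), array([ 0.3044,  0.2358,  1.5346,  0.3782,  1.8541, -0.8879])]
    -2.1 [-0.333  -0.0437  1.9364 -0.5221  1.3883  0.3296]
    -1.5 [-0.3509 -0.2319  2.1036 -0.5369  1.1017 -0.2151]
    -1.0 [-0.4525 -0.3717  2.21   -0.3458  0.8755 -0.8581]
    -0.6 [-0.5815 -0.424   2.2462 -0.013   0.7959 -1.5457]
    -0.3 [-0.6825 -0.4103  2.2369  0.2535  0.8394 -2.0774]
    0 [-0.7662 -0.3543  2.1976  0.4396  0.952  -2.5319]
    1.2 [-0.8211  0.0058  1.8876  0.4681  1.5026  2.598 ]
    1.6 [-0.7677  0.1014  1.7878  0.3579  1.6393  2.2988]
    2.2 [-0.6583  0.1902  1.6885  0.143   1.7671  1.8459]
    2.8 [-0.5365  0.2037  1.6729 -0.0991  1.7794  1.3809]
```

```bash
python3 - <<'E'
from h import *
R=tilt(np.radians(-120),PHI,0);g=restgrasp();p=g+.019*R[:,2];o=rpy(R)
manip.movep([.45,-.0,.36],[np.pi,0,0.0])
manip.movep(list(p-R[:,2]*.17),o)
cal,im=snap("wrist","w4")
manip.move_straight(list(p-R[:,2]*.07))
snap("wrist","w5");snap("side","s5")
print(readout.read_tcp_pos(),p,readout.read_contact_force(),readout.read_time_s())
E
```

```text
[0.4852 0.3001 0.1234] [0.4517 0.3126 0.0617] [ 0.0148 -0.329  -0.1441] 7.9583
```

View pics/w5.png

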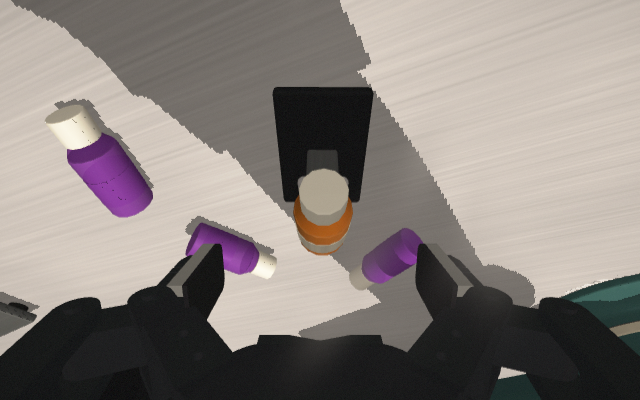

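View pics/s5.png

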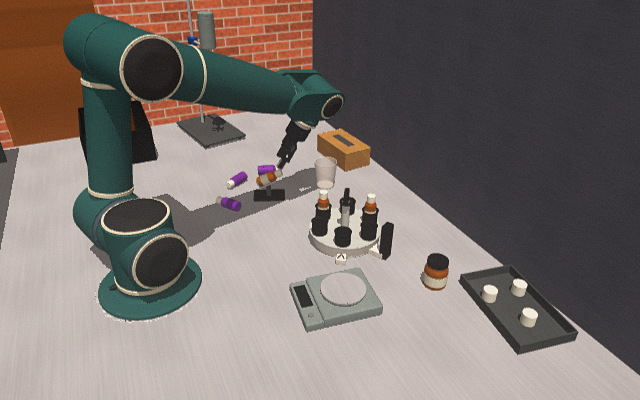

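```bash
python3 - <<'E'
from h import *
R=tilt(np.radians(-120),PHI,0);g=restgrasp();p=g+.019*R[:,2]
manip.move_straight(list(p),vel=.06)
print(readout.read_contact_force())
manip.close_gripper(); manip.dwell(.2)
print(readout.read_finger_gap(),readout.read_contact_force())
manip.move_straight(list(p+[0,0,.15]),vel=.1)
print(readout.read_finger_gap(),readout.read_contact_force(),readout.read_time_s())
snap("wrist","w6");snap("side","s6")
E
```

```text
[-0.0054  0.4842 -0.5875]
0.03474313132834181 [ -2.691  -15.3258   9.2612]
0.03454565355631196 [-0.6704 -0.2275 -0.8204] 11.6417
```

View pics/w6.png

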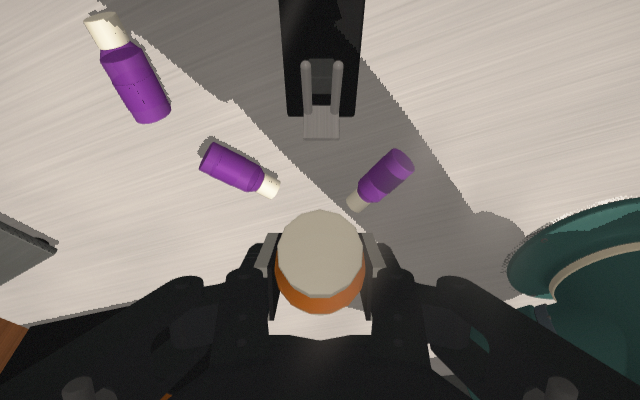

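```bash
python3 - <<'E'
from h import *
cal=vision.get_calibration("wrist")
im=cv2.imread("pics/w6.png")
print(readout.read_tcp_pos())
g=np.array(readout.read_tcp_pos())-.019*tilt(np.radians(-120),PHI,0)[:,2]
L=np.array([np.cos(PHI),np.sin(PHI),0]);U=np.array([0,0,1.])
o=cv2.resize(im[180:340,220:420],None,fx=4,fy=4,interpolation=2)
for dt,col in ((0,(0,255,0)),(5,(255,0,0)),(-5,(0,0,255))):
    b=np.radians(25+dt);a=L*np.cos(b)+U*np.sin(b);u=-L*np.sin(b)+U*np.cos(b);v=np.cross(u,a)
    print(dt,proj(cal,g+a*.047),proj(cal,g+a*.025))
    for t,rr in ((.047,.013),(.025,.013)):
        for th in np.linspace(0,6.28,60):
            q=(proj(cal,g+a*t+rr*(np.cos(th)*u+np.sin(th)*v))-[220,180]+.4)*4
            cv2.circle(o,tuple(int(round(x)) for x in q),1,col,-1)
cv2.imwrite("pics/w6o.png",o[:600])
E
```

```text
[0.4516 0.3125 0.2112]
0 [324.9329 249.6402] [324.0113 260.9929]
5 [325.0059 264.1447] [324.0374 267.3156]
-5 [324.8441 235.7887] [323.979  254.8323]
```

View pics/w6o.png

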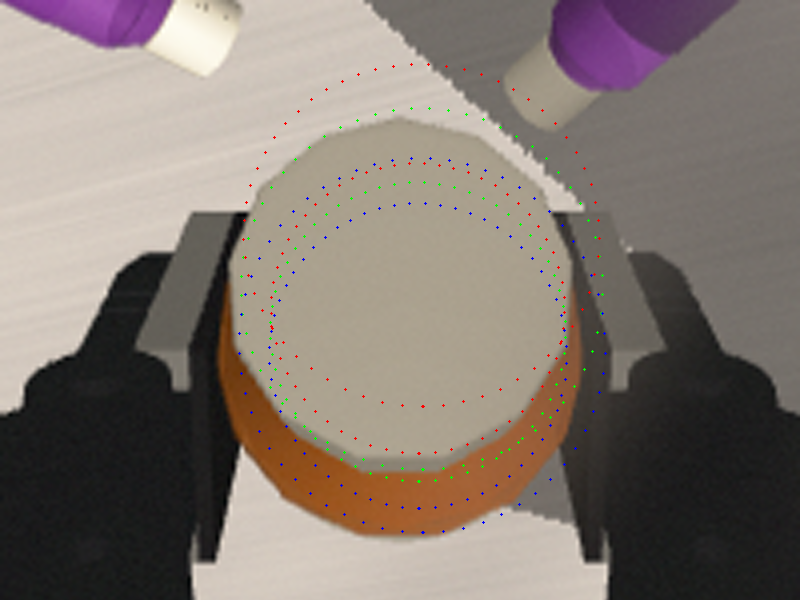

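```bash
python3 - <<'E'
from h import *
psi=0
R2=tilt(np.radians(-55),psi,0);o=rpy(R2)
p2=np.r_[PAN,.046+.047]+.019*R2[:,2]
# swing over: first up, then over the changer high
p=np.array(readout.read_tcp_pos())
q=solver.inverse_kinematics(list(p2+[0,0,.16]),o);print(q)
manip.move_straight(list(p+[-.02,0,.14]),vel=.25)
manip.movep(list(p2+[0,0,.16]),o)
manip.move_straight(list(p2+[0,0,.03]),vel=.12)
print(readout.read_contact_force(),readout.read_tcp_pos(),readout.read_time_s())
snap("wrist","w7");cal,_=snap("side","s7")
im=cv2.imread("pics/s7.png")[200:340,260:420];cv2.imwrite("pics/s7z.png",cv2.resize(im,None,fx=4,fy=4,interpolation=2))
E
```

```text
[-0.8006 -0.5018  2.0476  0.461   1.1823  0.6836]
[-0.5142 -0.306  -1.159 ] [ 0.464  -0.2704  0.1084] 15.8083
```

View pics/w7.png

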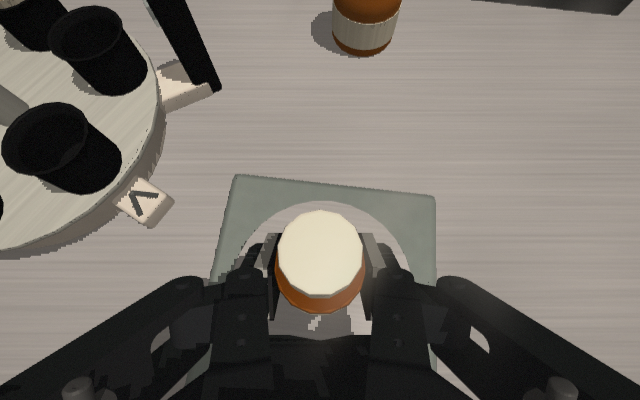

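View pics/s7z.png

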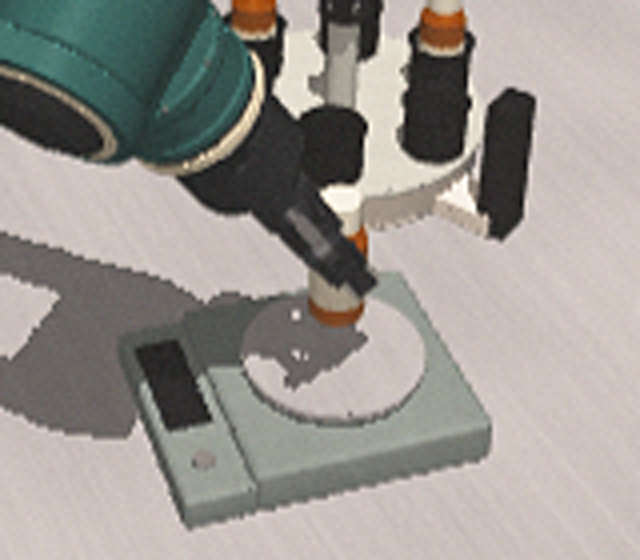

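```bash
python3 - <<'E'
from h import *
f0=np.array(readout.read_contact_force())
p=np.array(readout.read_tcp_pos())
manip.move_straight(list(p-[0,0,.02]),vel=.08); p[2]-=.02
for i in range(26):
    p[2]-=.001
    manip.move_straight(list(p),vel=.03)
    f=np.array(readout.read_contact_force())-f0
    print(i,round(p[2],4),f,end=';')
    if f[2]>3: break
print(readout.read_time_s(), "h",p[2]+.019*np.sin(np.radians(55))-.046)
snap("side","s8");im=cv2.imread("pics/s8.png")[200:340,260:420];cv2.imwrite("pics/s8z.png",cv2.resize(im,None,fx=4,fy=4,interpolation=2))
E
```

```text
0 0.0873 [-0.4393  0.4733 -0.1086];1 0.0863 [-0.0648  0.4739  0.4498];2 0.0853 [-0.2256  0.3753  0.2977];3 0.0843 [-0.6456  0.1914  0.1097];4 0.0833 [-0.3352  0.8269  0.9133];5 0.0823 [-0.5238 -0.3274  0.0453];6 0.0813 [-0.8968 -0.0555 -0.4876];7 0.0803 [-0.5356 -0.4586  0.6577];8 0.0793 [0.064  0.5367 0.2927];9 0.0783 [-0.4219  0.7708  0.3741];10 0.0773 [-0.3884 -0.2287  0.6484];11 0.0763 [-0.5972  0.7231 -0.8014];12 0.0753 [0.6827 0.1232 0.6325];13 0.0743 [-5.7374  2.8872 10.75  ];19.8 h 0.04388783491387964
```

View pics/s8z.png

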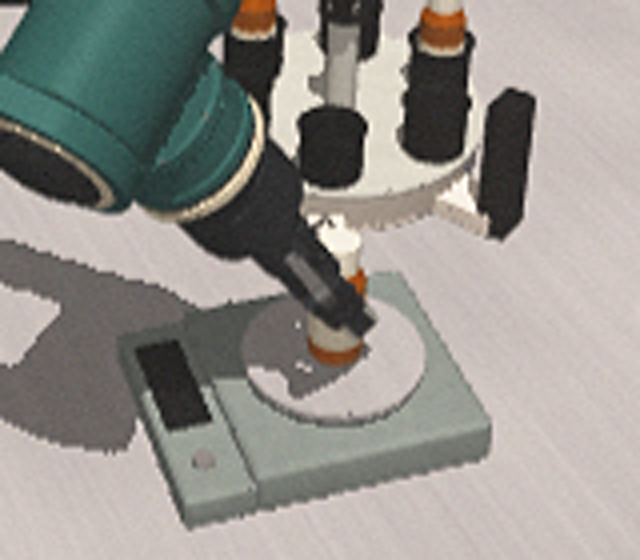

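```bash
python3 - <<'E'
from h import *
manip.let_go(); manip.dwell(.3)
R2=tilt(np.radians(-55),0,0)
p=np.array(readout.read_tcp_pos())
manip.move_straight(list(p-.10*R2[:,2]),vel=.12)
manip.dwell(.5)
print(readout.read_contact_force(),readout.read_time_s())
cal,_=snap("wrist","w9");np.savez("w9.npz",**cal);c,_=snap("side","s9");c2,_=snap("scene","sc9")
im=cv2.imread("pics/s9.png")[200:340,260:420];cv2.imwrite("pics/s9z.png",cv2.resize(im,None,fx=4,fy=4,interpolation=2))
E
```

```text
[-0.1965  0.6016  0.2573] 22.1833
```

View pics/w9.png

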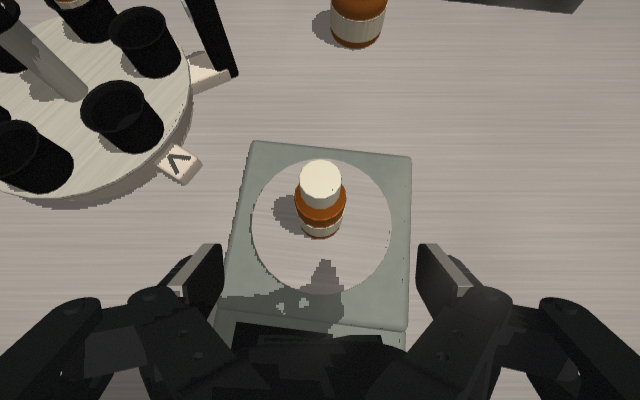

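View pics/s9z.png

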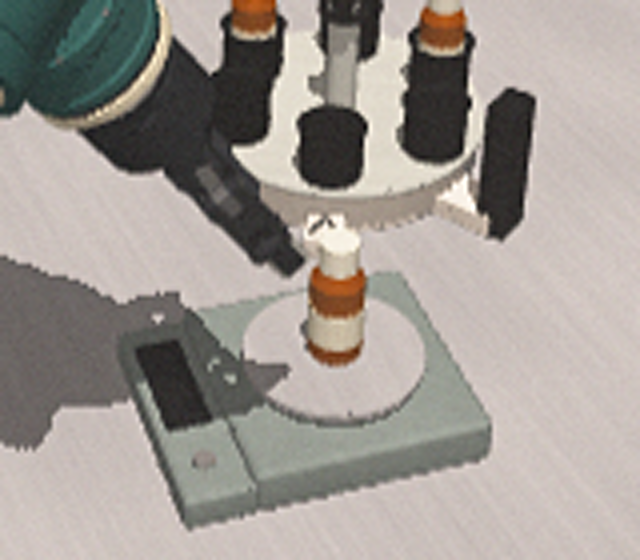

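```bash
python3 - <<'E'
from h import *
cal=dict(np.load("w9.npz"));print("cap w9",onz(cal,(320.5,179.5),.136))
p=np.array(readout.read_tcp_pos());manip.move_straight(list(p+[-.02,0,.12]),vel=.25)
Y=1.006
manip.movep([.4528,-.2701,.28],[np.pi,0,Y])
cal,im=snap("wrist","w10");np.savez("w10.npz",**cal)
manip.movep([.525,-.12,.26],[np.pi,0,Y])
cal,im=snap("wrist","w11");np.savez("w11.npz",**cal)
print(readout.read_time_s())
E
```

```text
cap w9 [ 0.4528 -0.2696  0.136 ]
24.5
```

View pics/w10.png

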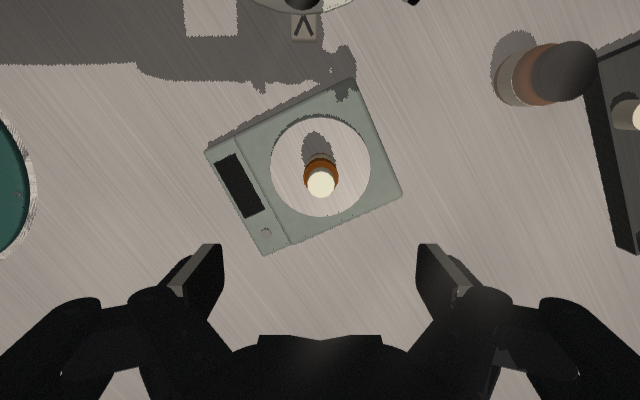

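View pics/w11.png

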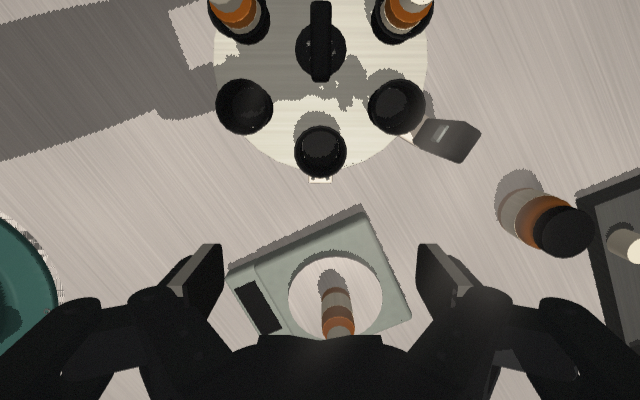

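```bash
python3 - <<'E'
from h import *
from scipy.optimize import least_squares
im=cv2.imread("pics/w10.png");cal=dict(np.load("w10.npz"))
m=((im.min(2)>185)).astype(np.uint8);n,l,st,ce=cv2.connectedComponentsWithStats(m);i=l[183,320]
print(st[i],ce[i],onz(cal,ce[i],.136))
im=cv2.imread("pics/w11.png");cal=dict(np.load("w11.npz"));V=cal["view"];cam=-V[:3,:3].T@V[:3,3]
m=(im.max(2)<62).astype(np.uint8);m=cv2.morphologyEx(m,2,np.ones((3,3)));n,l,st,ce=cv2.connectedComponentsWithStats(m)
for px in [(244,105),(320,153),(396,105)]:
    i=l[px[1],px[0]];c=cv2.findContours((l==i).astype(np.uint8),0,1)[0][0]
    P=np.array([onz(cal,p,.088)[:2] for p in cv2.convexHull(c)[:,0]])
    c0,rr=cv2.minEnclosingCircle(np.float32(P)*1000);c0=np.array(c0)/1000;c1=c0
    out=c0-cam[:2];out/=np.linalg.norm(out)
    for _ in range(4):
        s=P[((P-c1)@out)>-.005]; c1=least_squares(lambda c:np.linalg.norm(s-c,axis=1)-.0265,c1,loss='soft_l1',f_scale=.001).x
    print(st[i],c0,rr,c1)
cv2.imwrite("pics/w11z.png",cv2.resize(im[60:200,200:440],None,fx=3.3,fy=3.3,interpolation=2))
E
```

```text
[308 172  26  26 512] [320.6328 184.3672] [ 0.4542 -0.269   0.136 ]
[ 215   79   58   55 2458] [ 0.5016 -0.0231] 27.08907699584961 [ 0.5013 -0.0233]
[ 295  126   51   51 2093] [ 0.5394 -0.0981] 25.58382797241211 [ 0.5401 -0.0967]
[ 368   79   57   56 2428] [ 0.6231 -0.1006] 27.044675827026367 [ 0.6229 -0.1007]
```

View pics/w11z.png

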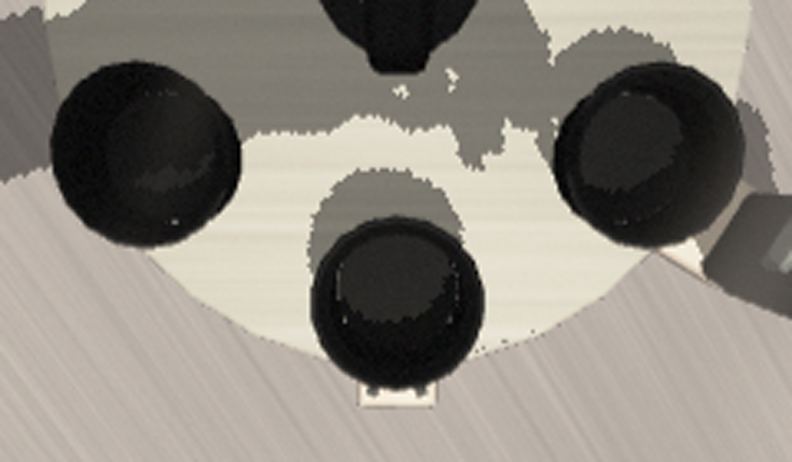

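```bash
python3 - <<'E'
from h import *
Y=1.006;b=np.array([.4534,-.2694])
manip.movep([*b,.25],[np.pi,0,Y])
manip.move_straight([*b,.046+.069],vel=.1)
print(readout.read_contact_force())
manip.close_gripper();manip.dwell(.2)
print(readout.read_finger_gap(),readout.read_contact_force())
manip.move_straight([*b,.20],vel=.08)
manip.move_straight([*b,.26],vel=.15)
print(readout.read_finger_gap(),readout.read_contact_force(),readout.read_tcp_pos(),readout.read_time_s())
cal,_=snap("wrist","w12");np.savez("w12.npz",**cal);snap("side","s12")
im=cv2.imread("pics/s12.png")[150:290,260:420];cv2.imwrite("pics/s12z.png",cv2.resize(im,None,fx=4,fy=4,interpolation=2))
E
```

```text
[-0.1608  0.2011  0.2516]
0.02393232168281476 [-0.116   0.5656  4.4347]
0.023747387574504033 [-0.0915  0.4052 -1.9926] [ 0.4533 -0.2693  0.2592] 29.2583
```

View pics/w12.png

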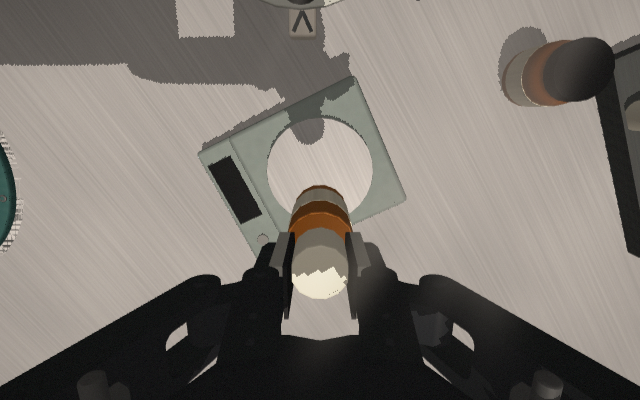

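View pics/s12z.png

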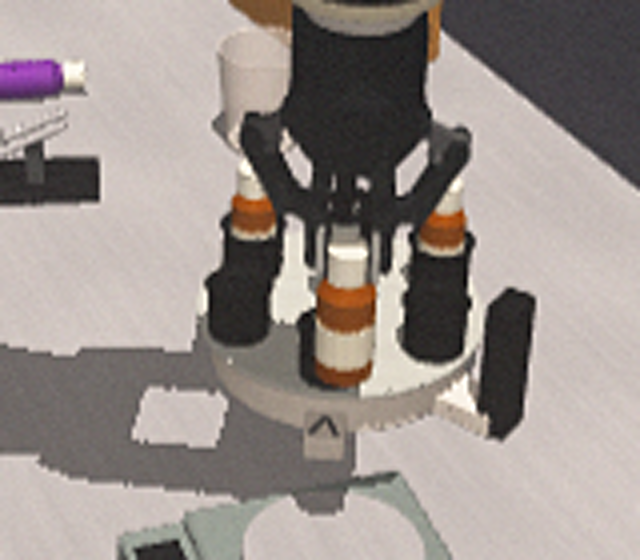

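```bash
python3 - <<'E'
from h import *
im=cv2.imread("pics/w12.png");cal=dict(np.load("w12.npz"))
o=cv2.resize(im[160:320,240:400],None,fx=4,fy=4,interpolation=2)
t=np.array(readout.read_tcp_pos());print(readout.read_ee_rot())
for dz,t0,rr in ((-.069,0,.018),(-.009,0,.018),(.021,0,.013),(-.001,0,.013)):
    for th in np.linspace(0,6.28,80):
        q=(proj(cal,t+[rr*np.cos(th),rr*np.sin(th),dz])-[240,160]+.4)*4
        cv2.circle(o,tuple(int(round(x)) for x in q),1,(0,255,0),-1)
cv2.imwrite("pics/w12o.png",o[:600])
E
```

```text
[-3.1396 -0.      1.0061]
```

View pics/w12o.png

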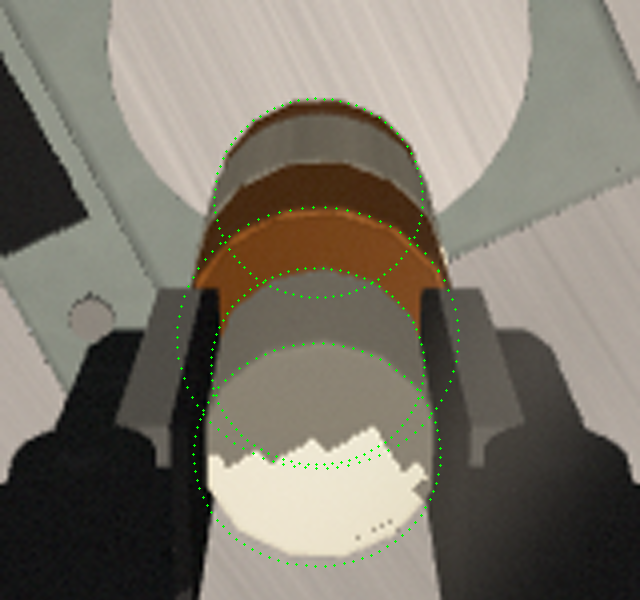

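```bash
python3 - <<'E'
from h import *
l=np.array([.5399,-.0977])
manip.move_straight([*l,.26],vel=.18)
manip.move_straight([*l,.175],vel=.12)
cal,_=snap("wrist","w13");np.savez("w13.npz",**cal)
im=cv2.imread("pics/w13.png");o=cv2.resize(im[100:320,200:440],None,fx=2.7,fy=2.7,interpolation=2)
for rr,z in ((.0265,.088),(.0205,.088)):
    for th in np.linspace(0,6.28,80):
        q=(proj(cal,[l[0]+rr*np.cos(th),l[1]+rr*np.sin(th),z])-[200,100]+.3)*2.7
        cv2.circle(o,tuple(int(round(x)) for x in q),1,(0,255,0),-1)
cv2.imwrite("pics/w13o.png",o);print(readout.read_tcp_pos(),readout.read_time_s())
E
```

```text
[ 0.5403 -0.0978  0.176 ] 31.4833
```

View pics/w13o.png

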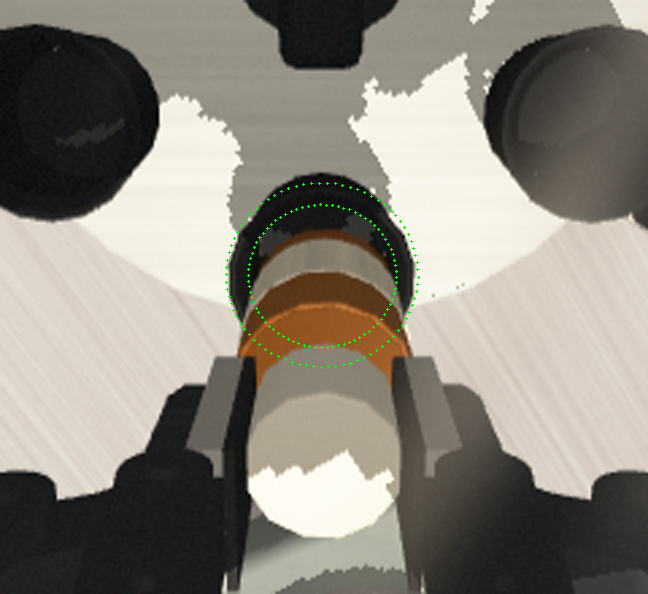

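```bash
python3 - <<'E'
from h import *
l=np.array([.5397,-.0975])
f0=np.array(readout.read_contact_force())
z=.162
manip.move_straight([*l,z],vel=.06)
while z>.117:
    z-=.003 if z>.124 else .001
    manip.move_straight([*l,z],vel=.04)
    f=np.array(readout.read_contact_force())-f0
    print(round(z,4),f,end=';')
    if f[2]>5 or np.linalg.norm(f)>10: break
print(readout.read_tcp_pos(),readout.read_time_s())
snap("side","s14");im=cv2.imread("pics/s14.png")[150:290,260:420];cv2.imwrite("pics/s14z.png",cv2.resize(im,None,fx=4,fy=4,interpolation=2))
E
```

```text
0.159 [ 1.0125 -0.7222 -0.5551];0.156 [ 0.5834  1.4863 -0.4027];0.153 [ 0.6085  0.9986 -1.0262];0.15 [ 0.9671  1.3841 -0.1573];0.147 [ 0.1392  0.267  -0.2281];0.144 [ 1.2624  0.3206 -0.2082];0.141 [ 1.9023  0.6299 -0.0516];0.138 [1.1755 0.8558 0.0912];0.135 [ 0.5508  1.3879 -1.5417];0.132 [0.6398 0.9006 0.7381];0.129 [ 0.9976  0.1325 -1.0973];0.126 [ 1.5087  1.0429 -0.5519];0.123 [ 0.4065 -0.1643 -1.7378];0.122 [ 0.2485  2.0368 -0.6529];0.121 [ 0.5373  0.9936 -0.5786];0.12 [ 1.0446  0.017  -0.2179];0.119 [1.3657 0.9735 2.7176];0.118 [-0.3152 -0.6994 10.6143];[ 0.5402 -0.0977  0.1192] 36.35
```

View pics/s14z.png

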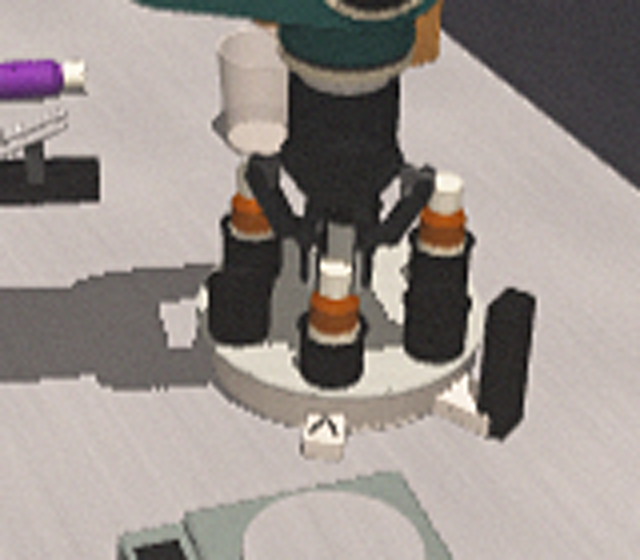

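```bash
python3 - <<'E'
from h import *
manip.let_go();manip.dwell(.5)
manip.move_straight([.5402,-.0977,.25],vel=.1)
manip.dwell(.3)
Y=1.006
snap("side","s15")
manip.movep([.54,-.09,.27],[np.pi,0,Y])
cal,_=snap("wrist","w15");np.savez("w15.npz",**cal)
print(readout.read_contact_force(),readout.read_time_s())
im=cv2.imread("pics/s15.png")[150:290,260:420];cv2.imwrite("pics/s15z.png",cv2.resize(im,None,fx=4,fy=4,interpolation=2))
E
```

```text
[ 0.6129 -0.0339 -0.3153] 39.6417
```

View pics/s15z.png

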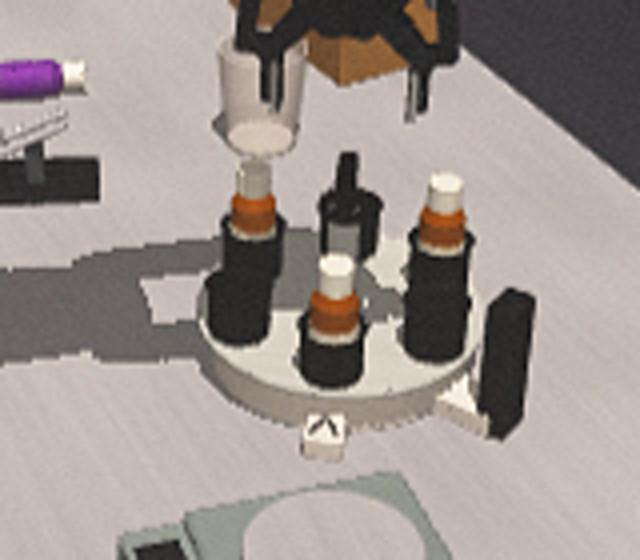

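View pics/w15.png

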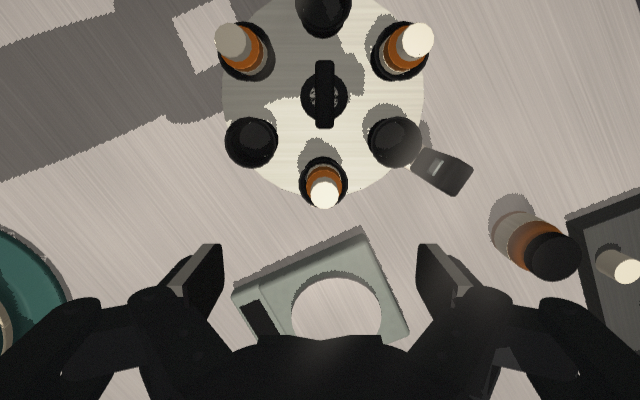

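```bash
python3 - <<'E'
from h import *
cal=dict(np.load("w15.npz"));k=onz(cal,(324.5,94),.172);print(k)
k=np.array([.5856,-.0265]);Y=1.006
manip.movep([*k,.26],[np.pi,0,Y])
manip.move_straight([*k,.139],vel=.12)
print(readout.read_contact_force())
manip.close_gripper();manip.dwell(.1)
print(readout.read_finger_gap(),readout.read_contact_force(),readout.read_time_s())
for d in (.2,.4,.6,.8,.95,1.047):
    manip.movep([*k,.139],[np.pi,0,Y+d]);print(d,readout.read_contact_force(),readout.read_moment()[2])
print(readout.read_finger_gap(),readout.read_time_s())
snap("side","s16");im=cv2.imread("pics/s16.png")[150:290,260:420];cv2.imwrite("pics/s16z.png",cv2.resize(im,None,fx=4,fy=4,interpolation=2))
E
```

```text
[ 0.5853 -0.0262  0.172 ]
[ 0.1907 -0.0445 -0.0325]
0.012955274008234832 [-6.8765  3.1616  5.611 ] 41.975
0.2 [-11.734    4.5376   6.1862] -0.21065363583330005
0.4 [-17.4619   6.1591   9.4834] -0.07042179861083953
0.6 [-22.8148   6.3369  10.6068] 0.041456417907325634
0.8 [-27.4447   5.1058  13.7512] 0.23386455518076465
0.95 [-31.8931   4.6045  15.1019] 0.02617546632593682
1.047 [-34.9986   3.1167  15.2568] -0.09849174952703765
0.013041660974263515 43.725
```

View pics/s16z.png

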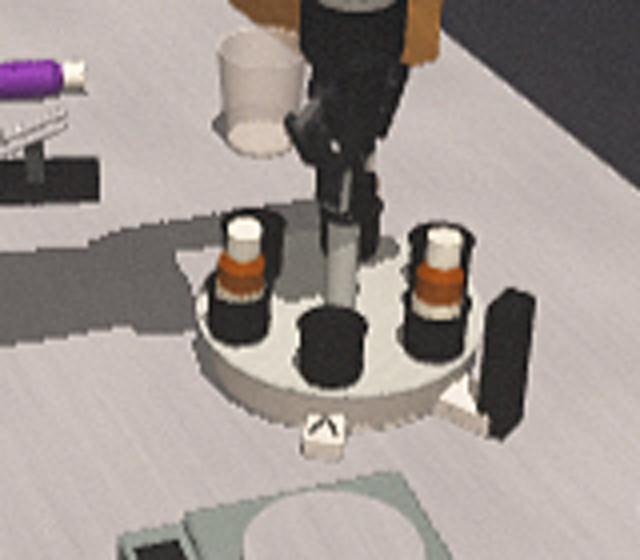

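```bash
python3 - <<'E'
from h import *
k=np.array([.5856,-.0265]);Y=1.006
manip.let_go();manip.dwell(.3)
p=readout.read_tcp_pos()
manip.move_straight([p[0],p[1],.26],vel=.12)
manip.movep([.54,-.09,.30],[np.pi,0,Y]);manip.dwell(.5)
cal,_=snap("wrist","w17");np.savez("w17.npz",**cal);snap("side","s17");snap("scene","sc17")
print(readout.read_contact_force(),readout.read_time_s())
im=cv2.imread("pics/s17.png")[110:290,200:460];cv2.imwrite("pics/s17z.png",cv2.resize(im,None,fx=3,fy=3,interpolation=2))
print("cap expected px",proj(cal,[*(k+.085*np.array([np.cos(-2.136+1.047),np.sin(-2.136+1.047)])),.140]))
E
```

```text
[ 0.2968 -0.0337  0.282 ] 47.4583
cap expected px [402.9547 144.2674]
```

View pics/w17.png

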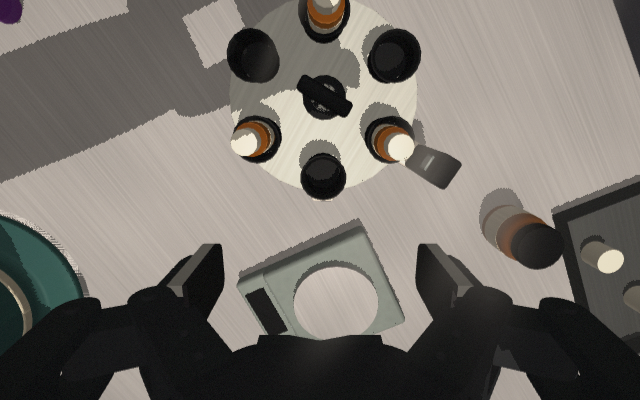

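View pics/s17z.png

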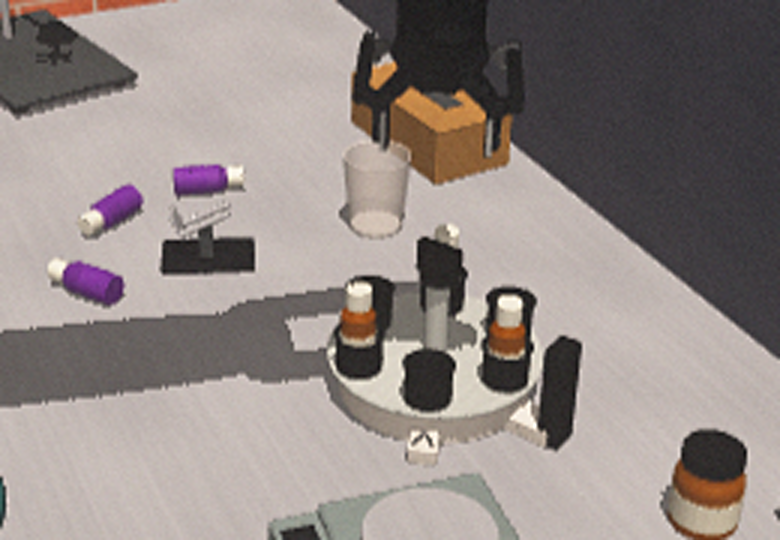

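```bash
python3 - <<'E'
from h import *
for f,pts in (("w15",[(250,142),(394,142)]),("w17",[(252,55),(394,55),(323,176)])):
    im=cv2.imread(f"pics/{f}.png");cal=dict(np.load(f+".npz"))
    m=(im.max(2)<70).astype(np.uint8);m=cv2.morphologyEx(m,2,np.ones((3,3)));n,l,st,ce=cv2.connectedComponentsWithStats(m)
    for px in pts:
        i=l[px[1],px[0]];c=cv2.findContours((l==i).astype(np.uint8),0,1)[0][0]
        P=np.array([onz(cal,p,.088)[:2] for p in cv2.convexHull(c)[:,0]])
        c0,rr=cv2.minEnclosingCircle(np.float32(P)*1000);v=np.array(c0)/1000-[.5856,-.0265]
        print(f,px,rr,np.linalg.norm(v),np.degrees(np.arctan2(v[1],v[0])+2.136))
    m=(im.min(2)>190).astype(np.uint8);n,l,st,ce=cv2.connectedComponentsWithStats(m)
    for i in range(1,n):
        if 200<st[i,4]<1200 and ce[i][1]<220:
            v=onz(cal,ce[i],.140)[:2]-[.5856,-.0265];print("cap",ce[i],np.linalg.norm(v),np.degrees(np.arctan2(v[1],v[0])+2.136))
E
```

```text
w15 (250, 142) 27.39788818359375 0.08372861624838687 300.42480068977596
w15 (394, 142) 26.30216407775879 0.08105089082067528 59.78616213326052
cap [365.4815  12.534 ] 0.06871909896737789 152.8480909240379
cap [354.1017  29.9428] 0.054115946141169616 154.88336216982205
cap [417.7998  39.5388] 0.08430765863349794 120.02763770120988
cap [324.1672 195.0914] 0.08366629870836459 0.14573189516104001
w17 (252, 55) 27.84221839904785 0.08304089784466298 240.44173078940037
w17 (394, 55) 27.823341369628906 0.08192827671278695 120.00955988373742
w17 (323, 176) 26.650659561157227 0.08362978714192523 -0.5901025253088437
cap [397.1983  97.4959] 0.06561169558820948 89.4413300281116
cap [244.4179 144.7222] 0.08614909629227291 299.8649009393882
cap [400.7875 147.4478] 0.08496432383904168 57.64049700753133
```

```bash
python3 - <<'E'
from h import *
s=vision.get_calibration("side");w=dict(np.load("w17.npz"))
im=cv2.imread("pics/s17.png")
# caps axis tilt in side view: predicted vertical through caps
for nm,wp,sp in (("bottle",(400.8,147.4),(510/3+200-.3,303/3+110-.3)),("c",(244.4,144.7),(359/3+200-.3,291/3+110-.3))):
    print(nm,tri([(w,wp),(s,sp)]))
    p=onz(w,wp,.140); print(proj(s,p),proj(s,p-[0,0,.05]))
cv2.imwrite("pics/s17b.png",cv2.resize(im[195:260,300:400],None,fx=8,fy=8,interpolation=2))
i2=cv2.imread("pics/w17.png");cv2.imwrite("pics/w17b.png",cv2.resize(i2[100:180,340:440],None,fx=7,fy=7,interpolation=2))
E
```

```text
bottle (array([ 0.6218, -0.1037,  0.1376]), array([0.0005, 0.0005]))
[369.8657 209.9145] [368.7275 224.1619]
c (array([ 0.4984, -0.0225,  0.1357]), array([0.0001, 0.0001]))
[319.7955 205.4307] [319.5865 219.5627]
```

View pics/s17b.png

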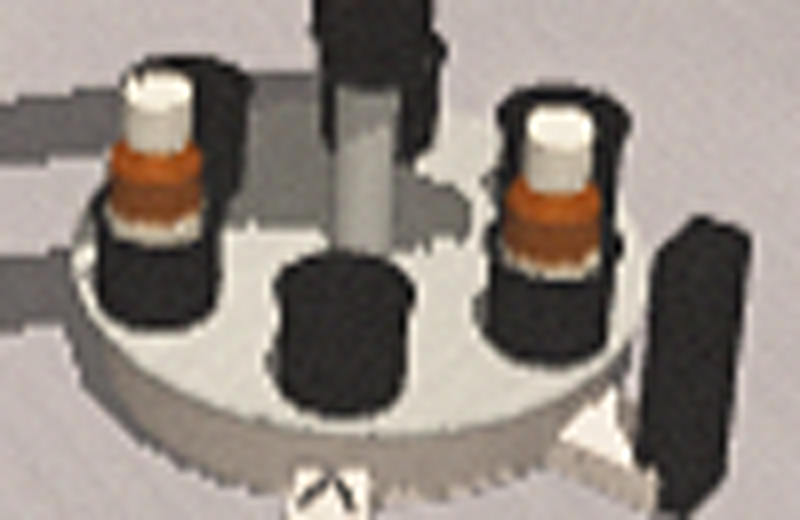

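View pics/w17b.png

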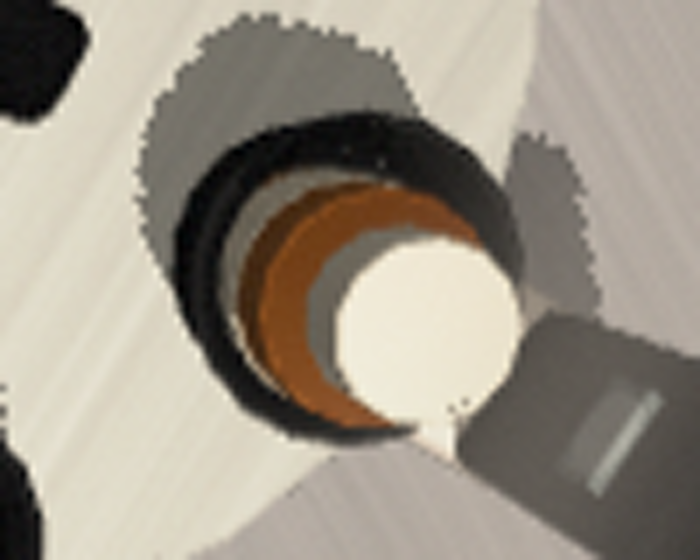

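```bash
python3 - <<'E'
from h import *
print(readout.read_qd(),readout.read_contact_force(),readout.read_time_s())
manip.job_done()
E
```

```text
[-0.0007  0.001  -0.0016 -0.0013  0.0025  0.0012] [ 0.2968 -0.0337  0.282 ] 47.4583
the job is handed in; nothing more can be done
```

The bottle was weighed, set in the pocket at the tongue and turned one click anticlockwise to the reader. I handed the job in at 47.5 s of the allowed 72 s; it reports no verdict.

- **Weighing:** I took the bottle off the rest and stood it near the centre of the pan, touching down at about 11 N. It stood there released for more than 1 s.
- **Loading:** I took it again by the cap and lowered it into the pocket. It touched the floor at the expected height, with no side jamming, and I let go before turning.
- **Turning:** I turned the knob 1.047 rad. The side force on the tool rose to about 35 N during the turn, because my grip was slightly off the knob's axis. That is below the 120 N wrist limit.

Last checks, with the arm clear and touching nothing:

- **Carousel:** the empty pockets measured within about 0.6° of one full click.
- **Sample bottle:** it looks upright. Its cap top came out at 0.138 m, against 0.140 m expected and 0.136 m for the other bottle I measured the same way.
- **One disagreement:** the bottle's cap sat at 57.6° rather than 60° round from the tongue, about 3.5 mm behind the pocket centre. That is a little more than the pocket's 2.5 mm of slack, but inside the 7 mm and 14 mm limits.
- **Everything else:** the other two bottles are still in their pockets, and the beaker and jar look undisturbed in the pictures. I did not measure those two.

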